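# Shut the reagent carton, then hold the plate carrier out over the reading mirror

### The arm

A 6-joint arm with a two-finger parallel gripper is mounted at the origin on a cart in front of the work surface, level with it; the furniture and walls round the work are solid. World frame = base frame: x ahead of the robot, y to its left, z up, the work surface at z = 0. Lengths are in mm, angles in rad, forces in N, time in s.
With the tool pointing down it reaches from about 425 to 950 mm from the base axis. Payload 3.5 kg.
Tool frame: the origin (TCP) lies on the front face of the gripper's body, between the roots of the fingers; the fingertips stand 73 mm ahead of it and the grasp point (between the pads) lies 54 mm ahead of it; x points along the fingers, y is the direction in which the jaws open and shut, and the axes are right-handed (so a half turn about x gives the same grasp; the last joint's range is limited). The gripper opens to 85 mm and grips with 20 to 120 N. Pads are 22 mm wide; open, the fingers measure 114 mm over their backs; the gripper's body (76 mm by 85 mm) begins 54 mm behind the grasp point. The pads swing forward as they close: fully open they stand 13 mm farther back than shut.
Start: joints at [-0.15, 0.286, 1.577, -0, 1.279, -0.15], TCP at [674.987, 0.032, 303.925] pointing down, gripper open.
Joint ranges: [-2.77, 2.77], [-0.9, 2.22], [0.21, 2.48], [-1.53, 4.67], [0.24, 2.81], [-2.84, 2.84]. Speed limits (rad/s): [2.79, 2.79, 3.14, 3.14, 3.14, 3.14].

### API

Orientations are given as a 3x3 rotation matrix whose columns are the frame's x, y, z axes.
In Python, from workcell import bot, viewer gives the robot as it stands.
- The arm moves only by the shell command python3 -m pendant 'ROWS' [FORCE]. ROWS is JSON, a list of rows, each a list of 7 numbers: the shift along the tool's x, y, z each as a share of 0.08 m, from -1 to 1, then the turn, a rotation vector about the tool's x, y, z each as a share of 2 pi rad, from -1 to 1, then the closure, from 0 (fully open) to 1 (shut). In form: [[dx, dy, dz, rx, ry, rz, claw], ...]. A call has 1 to 8 rows; each row is the pose to reach, as a shift and turn from the pose measured when the call began, along the tool's axes at that moment, turning the shorter way round; what a row does not reach only later rows make up. A row lasts 1/8 s, in which the tool goes at most 62.5 mm and 10.7 degrees, less where a joint would pass 70% of its speed; a pose out of reach is approached as far as the arm can. A call with a number of a shift or a turn outside -1 to 1 is refused whole. A call with a gripper value outside its range is refused whole. The fingers move at their own pace and stop on an object; FORCE is the grip in N (left out, the last holds). Time passes only in rows, so rows that repeat a pose let the fingers close. It gives the time, the measured TCP pose, the force and the opening at its end, in the units of the state.
- bot.read_state(): the state, without advancing time (a new reading comes with each control period).
- viewer.snapshot(name): name is "scene" or "side" or "wrist"; returns a dict with "img" (384x512x3 uint8, blue, green, red), "fx", "fy", "cx", "cy" (pixels), "k1" (the pictures are not rectified: a ray, as slopes to the right and down, at radius r is drawn at 1 + k1 r^2 times it, then the intrinsics apply), "origin" and "orientation" of the camera in the world; the wrist camera has in their place "tool_from_camera" (4x4, takes a point from camera to tool coordinates, whose origin is the TCP and whose axes are the tool frame's). Camera axes: x right, y up, looking along -z (the intrinsics and any distortion apply to the point x, -y, -z); pixel columns grow to the right and rows downward; lengths in mm; the calibration is good to about 2 mm. A picture is of the moment at which its call begins: read the wrist's pose just before it. There is no depth.
- bot.finish_job(): hands the job in, once; it reports no verdict.
The state is a dict: "clock": time; "joints": joint angles; "qvel": joint speeds; "tau": joint torques, N m; "tcp_pos": TCP position; "tcp_rot": TCP orientation; "contact_force": force on the tool from outside, world axes, zero at the start; "wrist_torque": the same for the moment, N m; "finger_gap": finger opening in mm.
Only numpy, scipy, OpenCV 4.12 (cv2) and the standard library are available. Lean on these libraries where they do the work, as an engineer would, in place of code of your own. Each camera call takes 0.05 s, during which the arm holds its last target.

### The job

The opened reagents must be kept from the reading light, so close their carton first: fold both side flaps in, then fold the lid down over them. Then take the carrier board by its black grip and slide it along the deck outward over the mirror until the line engraved across it is at the deck's outer edge, with the plate still in its seat. Keep hold of the grip so that the board stays flat on the deck and cannot tip, finish while still holding it there for the reading, and leave everything else on the table where it is.

Things in the scene. Friction and masses are not known exactly. Their poses are not given: they have to be found in the camera images.
- carton: open cardboard reagent carton, fixed to the table, 110 (its x) x 130 (its y) x 62 mm high, 2 mm walls, vials inside reach up to 60 mm. Origin: centre of its underside; its +x side (hinge of the lid) faces away from the robot, +y is to the robot's left at yaw 0
- flap_left (a joint): left side flap (dust flap) of the carton, hinged along the top of its +y wall: 0 = folded in level, 1.57 = upright, more = splayed outward (+y); limit 0 to 2.2 rad; the crease is stiff enough (0.02 N m friction) that it stays where it is left
- flap_right (a joint): right side flap, the same on the -y wall: 0 = folded in level, 1.57 = upright, more = splayed outward (-y)
- lid (a joint): lid of the carton, hinged along the top of its back (+x) wall, with a 16 mm tuck-in tongue along its free edge on the inner side: 0 = shut level over the flaps, 1.57 = upright, more = leaning back away from the robot; limit 0 to 2.3 rad; stays where it is left (0.06 N m friction)
- flap_left_hinge (a point): middle of the left flap's crease, 60 mm above the table; the flap's board is 2 mm thick, 102 mm long along the crease and reaches 55 mm from it
- flap_left_edge (a point): middle of the left flap's free edge, 55 mm from its crease
- flap_right_hinge (a point): middle of the right flap's crease, 60 mm above the table; same size as the left flap
- flap_right_edge (a point): middle of the right flap's free edge, 55 mm from its crease
- lid_hinge (a point): middle of the lid's crease, 63 mm above the table; the lid's board is 2 mm thick, 130 mm wide along the crease and reaches 108 mm from it
- lid_edge (a point): middle of the lid's free edge, 108 mm from its crease
- reading_stand: metal reading stand, fixed: a flat deck 240 mm long (its y) and 134 mm wide whose top is 100 mm above the table, with a guide rail along each long side (114 mm between them, 9 mm high above the deck), and beyond the deck's -y end, lower down, a tilted mirror (under 90 mm high) for reading a plate from below. Origin: on the table under the deck's centre. Outward is its -y
- deck_edge (a point): middle of the deck's outer (-y) edge at the height of the deck's top, axes as the stand's
- carrier: loose flat metal board 110 (its x) x 300 (its y) x 6 mm, about 0.4 kg, on the deck between the rails (2 mm play each side), its -y end hanging out over the outer edge. A plate is seated over a window at the -y end, a black grip is at the +y end, a dark line is engraved across it. Balance point near its middle: with the line at the edge it tips if not held. Origin: centre of underside
- carrier_line (a point): the engraved line: its middle, projected on the board's underside, 45 mm from the board's centre towards the grip (line 3 mm wide, on the upper face)
- carrier_grip (a point): point to grasp on the black upright grip, 28 mm above the board's upper face; the grip is a block 56 mm long (board's x), 16 mm thick (board's y), standing 42 mm above the board, 125 mm from the board's centre towards +y; 80 mm from the line
- strip_plate: strip plate of small white wells in a frame, 85 x 128 x 15 mm, about 0.11 kg, lying loose between four pairs of 6 mm high corner cleats on the carrier. Origin: centre of its underside
- plate_seat (a point): centre of the plate's seat on the carrier's upper face; the plate's origin lies here (play 2 to 3 mm)
- loose_vial: small brown screw-cap vial, 25 mm across, 54 mm tall, standing in front of the carton; a bystander
- reagent_trough: small white open trough 46 x 92 x 24 mm on the table in front of the reading stand; a bystander
- timer: bench timer 60 x 62 x 28 mm, a bystander
- label_tape: roll of tape lying flat, 96 mm across, 25 mm high, a bystander
- pen_orange: ball pen 140 mm long, 10 mm thick, a bystander
- marker_blue: felt marker 127 mm long, 15 mm thick, a bystander
Things that resemble listed ones, but are neither listed nor needed, are in the scene too. Leave any turquoise look-alike of the strip_plate alone.

How it is judged (in metres and radians):
On the way, in this order (a step that is already met when the one before it is completed fails the run):
1. both side flaps are folded in while the lid is still open (value of joint each of flap_left, flap_right below 0.2 rad and value of joint lid above 0.6 rad), for 0.2 s.
2. the lid is folded down over the folded flaps, before the carrier is brought out to its line (value of joint each of flap_left, flap_right below 0.15 rad and value of joint lid below 0.12 rad and y of carrier_line in the frame of deck_edge above 0.02 m), for 0.2 s.
3. the carrier is slid out until its line is at the deck's edge, flat and held (y of carrier_line in the frame of deck_edge between -0.005 and 0.005 m and z of carrier_line in the frame of deck_edge between -0.004 and 0.005 m and angle between carrier's own z axis and vertical below 0.035 rad and contact force between the fingers and carrier above 1 N and linear speed of carrier below 0.02 m/s and distance between strip_plate and plate_seat below 0.008 m), for 0.2 s.
At the end, for the whole second after the job is handed in: Flaps within 0.15 rad and lid within 0.12 rad of shut; carrier line within 5 mm of the deck's outer edge, board flat on the deck (2 degrees, height -4/+5 mm) and still, held by the fingers (over 1 N), plate within 8 mm of its seat (all of step 3 and value of joint each of flap_left, flap_right below 0.15 rad and value of joint lid below 0.12 rad); the arm keeps its last pose, push and grip.
It fails at once if the carrier tips (more than 4 degrees) (angle between carrier's own z axis and vertical above 0.07 rad).
It fails at once if the plate leaves its seat (distance between strip_plate and plate_seat above 0.015 m).
It fails at once if a bystander is pushed away (more than 30 mm) (distance of any of loose_vial, reagent_trough, timer, label_tape, pen_orange, marker_blue from where it was at the start of the episode above 0.03 m).
It also fails if it takes over 59 s, if anything falls off the work surface, if the arm or the gripper's body presses on something with over 40 N, if the wrist force passes 120 N, or if a joint passes its speed limit or range.

## Working session

There is one attempt and no reset: what is moved stays moved. The work goes in short steps, Python scripts to look and compute and a shell command to move; the robot and the scene stay as the last step left them, time stands still between calls to the robot, and variables do not carry over. Pictures are saved under pics/ and viewed, and the job is handed in when it is done.

```bash
ls; mkdir -p pics
python3 - <<'E'
from workcell import bot, viewer
import cv2
s=bot.read_state(); print(s)
for n in ("scene","side","wrist"):
    d=viewer.snapshot(n); cv2.imwrite(f"pics/{n}0.png",d["img"]); print(n,{k:v for k,v in d.items() if k!="img"})
E
```

```text
pics
{'clock': 0.0, 'joints': array([-1.49983634e-01,  2.87205220e-01,  1.57816974e+00,  9.11605122e-06,
        1.27861929e+00, -1.50024005e-01]), 'qvel': array([-0.00150804, -0.00100501,  0.00151308, -0.00044927, -0.00066188,
        0.00242475]), 'tau': array([-1.79628755e-04, -4.05981302e+01, -2.92628127e+01, -1.54224781e-04,
        5.81841552e-03,  3.74769741e-06]), 'tcp_pos': array([6.74513668e+02, 1.15693479e-01, 3.02524538e+02]), 'tcp_rot': array([[-2.37333313e-03,  9.99997183e-01,  3.72986472e-05],
       [ 3.67483314e-04,  3.81709125e-05, -9.99999932e-01],
       [-9.99997116e-01, -2.37331927e-03, -3.67572871e-04]]), 'contact_force': array([-0.04020931, -0.76213128, -0.07670093]), 'wrist_torque': array([-0.03844343, -0.02778682, -0.00454598]), 'finger_gap': 85.05169134587207}
scene {'fx': 466.9372288863625, 'fy': 466.9372288863625, 'cx': 259.5768667943336, 'cy': 188.91047726648418, 'k1': 0.035563593815435605, 'origin': array([-170.49717811, 1010.6832659 ,  724.30531578]), 'orientation': array([[-0.82380654,  0.24483435, -0.51127187],
       [-0.56687006, -0.35412448,  0.74
[... 220 characters left out ...]
394939, 1242.01260126, 1061.15399184]), 'orientation': array([[-0.97849257,  0.10324573, -0.17858504],
       [-0.20513659, -0.57813184,  0.78973575],
       [-0.02170885,  0.80938489,  0.58687718]])}
wrist {'fx': 341.83579009738355, 'fy': 341.83579009738355, 'cx': 248.56747670774845, 'cy': 186.3770213409394, 'k1': 0.022467896327780082, 'tool_from_camera': array([[-5.12342933e-04,  2.97732695e-01, -9.54649140e-01,
        -6.97537701e+01],
       [ 9.99999857e-01,  8.76419860e-06, -5.33948495e-04,
         5.22968379e-01],
       [-1.50607190e-04, -9.54649277e-01, -2.97732657e-01,
        -7.59608195e+01],
       [ 0.00000000e+00,  0.00000000e+00,  0.00000000e+00,
         1.00000000e+00]])}
```

View pics/scene0.png

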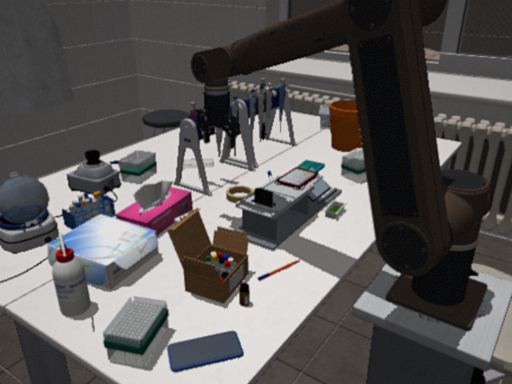

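View pics/side0.png

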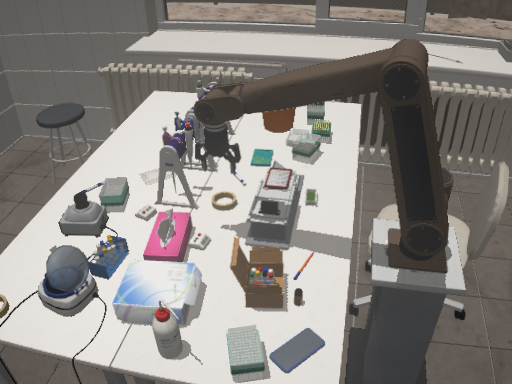

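View pics/wrist0.png

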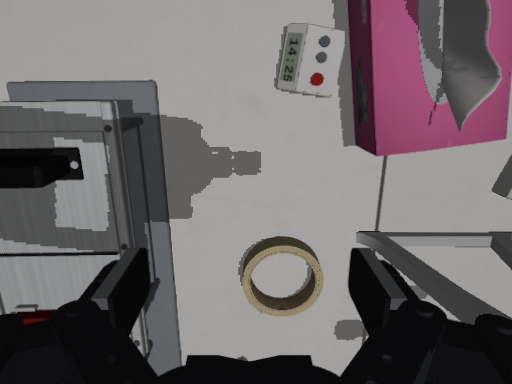

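```bash
cat > h.py <<'E'
import numpy as np, cv2
from workcell import bot, viewer
def snap(n,save=None):
    s=bot.read_state(); d=viewer.snapshot(n)
    if n=="wrist":
        T=np.eye(4);T[:3,:3]=s["tcp_rot"];T[:3,3]=s["tcp_pos"];T=T@d["tool_from_camera"]
        d["origin"]=T[:3,3];d["orientation"]=T[:3,:3]
    if save:
        cv2.imwrite(f"pics/{save}.png",d["img"]); np.savez(f"pics/{save}.npz",**{k:v for k,v in d.items() if k!="tool_from_camera"})
    return d
def load(save): return dict(np.load(f"pics/{save}.npz"))
def ray(d,u,v):
    K=np.array([[d["fx"],0,d["cx"]],[0,d["fy"],d["cy"]],[0,0,1.]],float)
    p=cv2.undistortPoints(np.array([[[u,v]]],float),K,np.array([float(d["k1"]),0,0,0]))[0,0]
    r=d["orientation"]@np.array([p[0],-p[1],-1.]); return np.array(d["origin"]),r/np.linalg.norm(r)
def onz(d,u,v,z):
    o,r=ray(d,u,v); return o+r*(z-o[2])/r[2]
def tri(*obs):
    A=np.zeros((3,3));b=np.zeros(3);L=[]
    for d,u,v in obs:
        o,r=ray(d,u,v);P=np.eye(3)-np.outer(r,r);A+=P;b+=P@o;L.append((o,P))
    x=np.linalg.solve(A,b); return x,max(np.linalg.norm(P@(x-o)) for o,P in L)
def proj(d,X):
    c=d["orientation"].T@(np.array(X,float)-d["origin"]);a=np.array([c[0],-c[1]])/-c[2]
    a=a*(1+d["k1"]*(a@a)); return np.array([a[0]*d["fx"]+d["cx"],a[1]*d["fy"]+d["cy"]])
def crop(d,x0,y0,x1,y1,k,name):
    cv2.imwrite(f"pics/{name}.png",cv2.resize(d["img"][y0:y1,x0:x1],None,fx=k,fy=k,interpolation=cv2.INTER_CUBIC))
def shift(p,R=None,s=None):
    "rows values for moving tcp to world p / rotation R"
    s=s or bot.read_state(); o=s["tcp_rot"].T@(np.array(p)-s["tcp_pos"])/80
    out=list(np.round(o,3))
    if R is not None:
        w=cv2.Rodrigues(s["tcp_rot"].T@np.array(R))[0].ravel()/(2*np.pi); out+=list(np.round(w,4))
    return out
E
python3 - <<'E'
from h import *
d=snap("scene","sc1");crop(d,160,200,310,310,5,"sc1a");crop(d,220,150,350,250,6,"sc1b")
d=snap("side","si1");crop(d,215,225,325,315,7,"si1a");crop(d,230,150,340,250,6,"si1b")
E
```

```text
(no output)
```

View pics/sc1a.png

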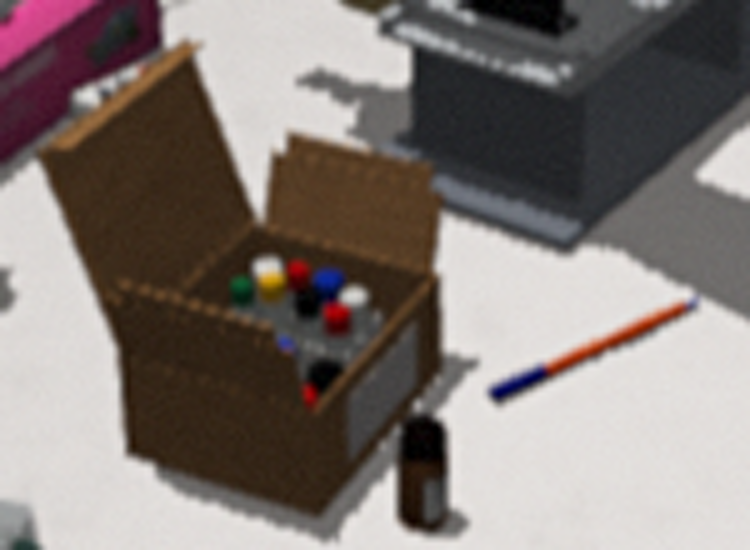

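View pics/si1a.png

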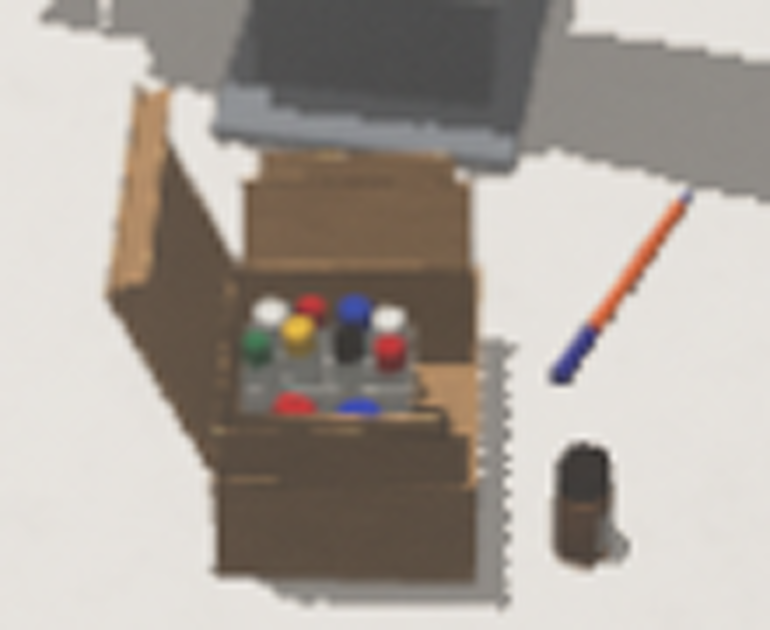

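View pics/si1b.png

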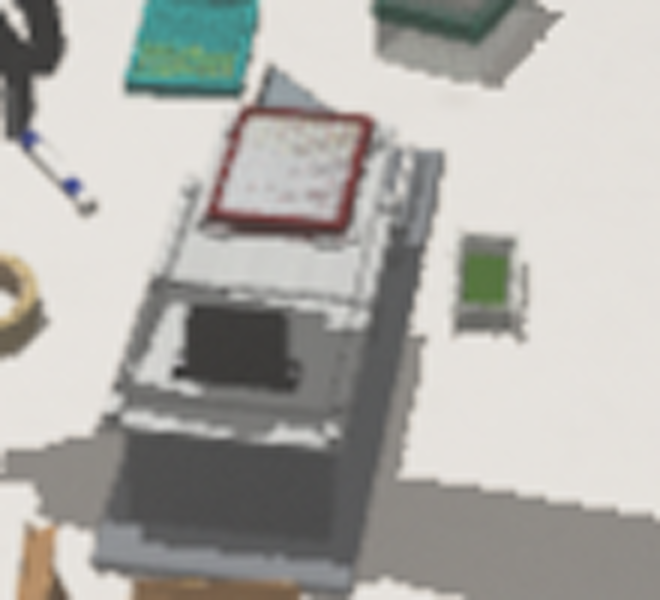

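View pics/sc1b.png

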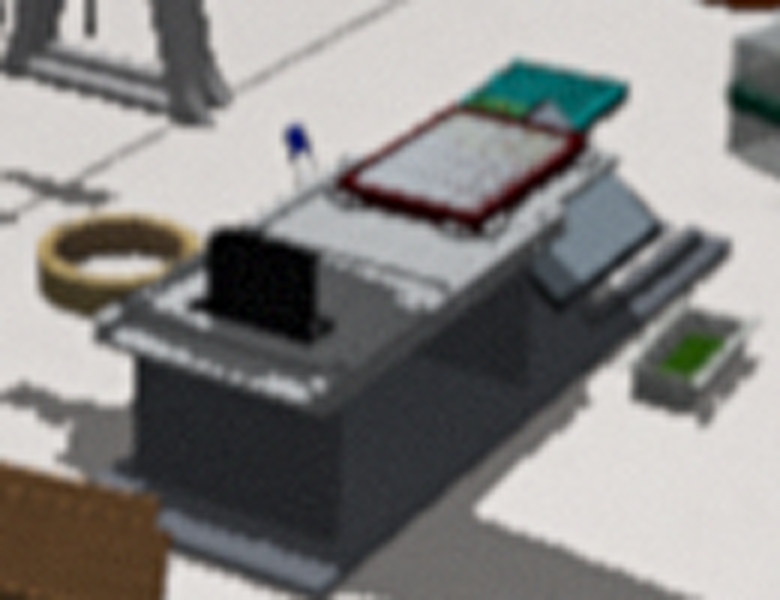

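Run:
```python
from h import *
sc=load("sc1");si=load("si1")
P=lambda n,a,b:print(n,*[np.round(q,1) for q in tri((sc,160+a[0]/5,200+a[1]/5),(si,215+b[0]/7,225+b[1]/7))])
P("FL top",(318,410),(470,487))
P("BL top",(122,345),(214,478))
P("FR top",(438,275),(478,270))
P("BR top",(255,225),(238,265))
P("FL bot",(318,515),(474,580))
P("BL bot",(130,455),(214,572))
P("LF edge front",(275,330),(445,410))
P("LF edge back",(120,285),(240,412))
P("RF edge front",(432,175),(450,152))
P("RF edge back",(290,140),(262,152))
P("RF corner front",(440,190),(470,182))
P("lid edge R",(195,45),(167,92))
P("lid edge L",(45,152),(109,292))
P("lid tongueR",(195,45),(138,90))
P("vial top",(424,420),(585,455))
P("vial bot",(424,522),(582,560))
Q=lambda n,a,b:print(n,*[np.round(q,1) for q in tri((sc,220+a[0]/6,150+a[1]/6),(si,230+b[0]/6,150+b[1]/6))])
Q("grip L top", (212,235),(190,310))
Q("grip R top", (318,250),(290,312))
Q("line R",(450,290),(368,293))
Q("deck BL",(98,335),(108,420))
Q("deck BR",(325,405),(345,440))
Q("plate c1",(345,180),(210,215))
Q("plate c2",(475,222),(348,230))
Q("plate c3",(590,135),(372,122))
Q("plate c4",(450,108),(243,110))
Q("trough",(690,350),(487,280))
```

```text
FL top [406.5 321.5  53.8] 1.9
BL top [509.6 343.2  61.9] 2.0
FR top [424.2 199.3  57.3] 0.1
BR top [528.1 219.7  61. ] 0.3
FL bot [404.  325.7  -1.6] 0.1
BL bot [514.4 337.1  -7.3] 0.2
LF edge front [415.7 335.6 107.1] 1.7
LF edge back [495.3 353.1 109.9] 0.7
RF edge front [441.4 177.9 102.5] 2.2
RF edge back [522.1 194.  104. ] 2.0
RF corner front [429.6 189.8 100.8] 0.6
lid edge R [552.7 230.4 165.9] 0.7
lid edge L [548.8 343.  158.2] 0.1
lid tongueR [569.9 213.1 151.7] 0.8
vial top [362.6 296.   52.6] 0.4
vial bot [361.  300.8  -4.8] 2.0
grip L top [529.9  11.5 143.3] 1.9
grip R top [474.2   5.2 146.5] 0.3
line R [442.6 -70.  106.4] 3.6
deck BL [568.   54.8  95.2] 0.9
deck BR [435.2  56.4 100. ] 1.9
plate c1 [ 546.7 -132.2  112. ] 0.7
plate c2 [ 462.1 -124.5  114.6] 0.9
plate c3 [ 465.6 -251.5  114.2] 1.9
plate c4 [ 548.4 -245.5  114.9] 0.9
trough [ 386.3 -229.2   16.4] 0.9
```

```bash
python3 -m pendant '[[0,-0.5,-0.5,0,0,0,1],[0,-1,-1,0,0,0,1]]' 20; python3 -m pendant '[[0,-0.5,-0.5,0,0,0,1],[0,-1,-1,0,0,0,1]]';python3 -m pendant '[[0,-0.3,-0.5,0,0,0,1],[0,-0.6,-1,0,0,0,1]]'; python3 -m pendant '[[0,0,-0.6,0,0,0,1],[0,0,-1,0,0,0,1],[0,0,-1,0,0,0,1]]'
```

```text
clock: 0.5
tcp_pos: [593.9, 80.5, 302.8]
tcp_rot: [[-0.002, 1.0, -0.002], [0.0, -0.002, -1.0], [-1.0, -0.002, -0.0]]
contact_force: [0.0, 0.8, 0.8]
finger_gap: 51.3
clock: 0.75
tcp_pos: [512.5, 161.6, 302.9]
tcp_rot: [[-0.002, 1.0, -0.002], [0.001, -0.002, -1.0], [-1.0, -0.002, -0.001]]
contact_force: [-0.4, 0.8, 0.4]
finger_gap: 12.3
clock: 1.0
tcp_pos: [463.4, 242.9, 303.2]
tcp_rot: [[-0.001, 1.0, -0.002], [0.001, -0.002, -1.0], [-1.0, -0.001, -0.001]]
contact_force: [0.0, -0.2, 0.2]
finger_gap: 0.3
clock: 1.38
tcp_pos: [463.0, 324.5, 303.1]
tcp_rot: [[-0.002, 1.0, 0.001], [0.001, 0.001, -1.0], [-1.0, -0.002, -0.001]]
contact_force: [-0.3, -0.5, -0.5]
finger_gap: 0.2
```

Run:
```python
from h import *
d=snap("wrist","w1");crop(d,0,0,512,384,1.5,"w1a")
```

```text
(no output)
```

View pics/w1a.png

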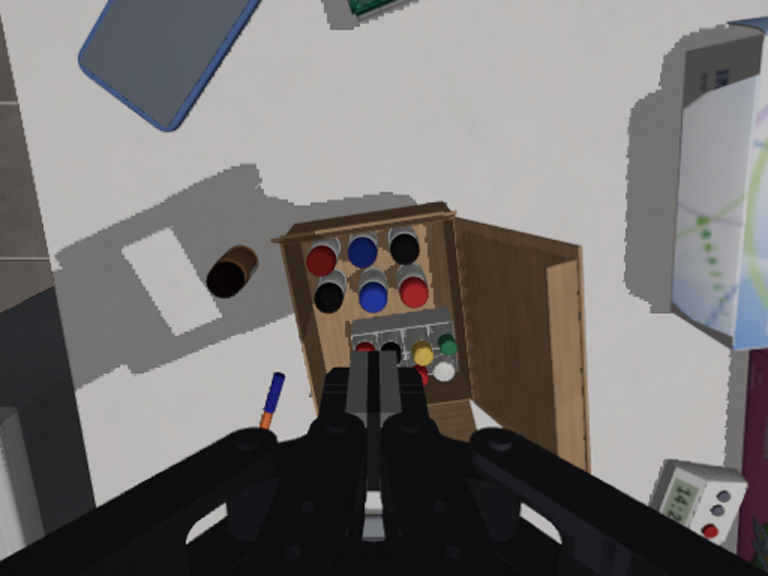

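```bash
python3 -m pendant '[[0.4,-0.16,-0.4,0,0,0,1],[0.875,-0.16,-0.75,0,0,0,1],[0.875,-0.16,-0.75,0,0,0,1]]'; python3 -m pendant '[[0.5,0,0,0,0,0,1],[0.81,0,0,0,0,0,1],[0.81,0,0,0,0,0,1]]'
python3 - <<'E'
from h import *
d=snap("side","si2");crop(d,200,200,350,320,5,"si2a")
E
```

```text
clock: 1.8
tcp_pos: [448.7, 382.2, 229.0]
tcp_rot: [[-0.009, 1.0, 0.001], [-0.004, 0.001, -1.0], [-1.0, -0.009, 0.004]]
contact_force: [-0.0, -1.0, 0.3]
finger_gap: 0.1
clock: 2.17
tcp_pos: [448.0, 380.1, 163.4]
tcp_rot: [[-0.011, 1.0, -0.001], [-0.006, -0.001, -1.0], [-1.0, -0.011, 0.006]]
contact_force: [-0.5, -0.0, -0.5]
finger_gap: -0.1
```

View pics/si2a.png

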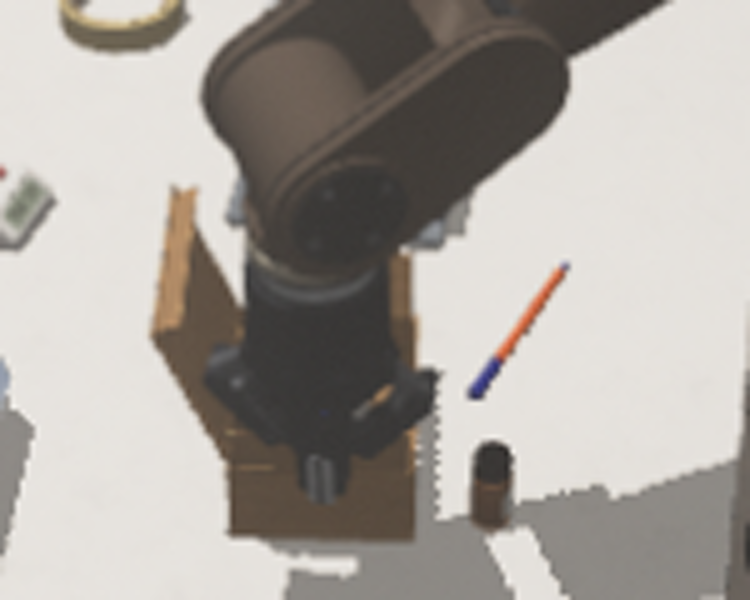

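```bash
python3 -m pendant '[[0,0,0.3,0,0,0,1],[0,0,0.5,0,0,0,1],[0,0,0.73,0,0,0,1],[0.13,0,0.9,0,0,0,1],[0.26,0,1,0,0,0,1],[0.34,0,1,0,0,0,1],[0.34,0,1,0,0,0,1]]'
python3 - <<'E'
from h import *
d=snap("side","si3");crop(d,200,200,350,320,5,"si3a")
E
```

```text
clock: 3.1
tcp_pos: [448.0, 300.6, 137.1]
tcp_rot: [[-0.011, 1.0, -0.001], [-0.005, -0.001, -1.0], [-1.0, -0.011, 0.005]]
contact_force: [-0.4, 0.2, -0.0]
finger_gap: 0.3
```

View pics/si3a.png

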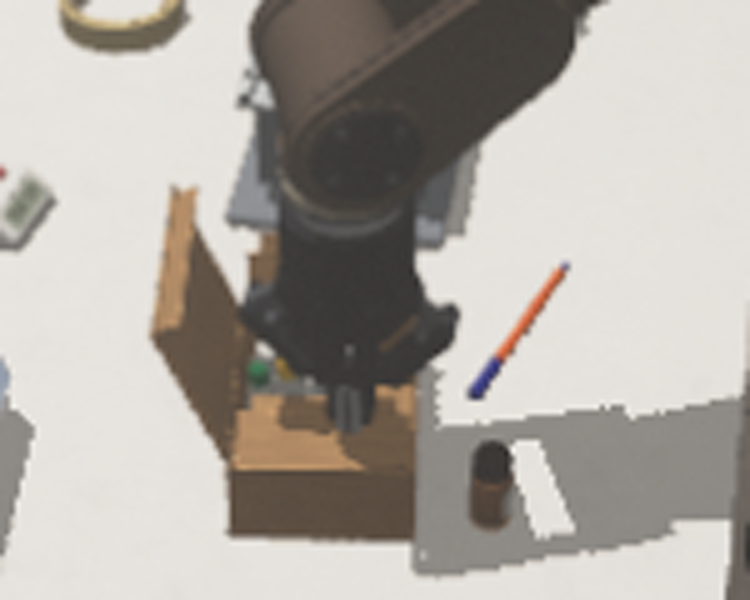

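```bash
python3 -m pendant '[[-0.5,0,0,0,0,0,1],[-0.875,0.05,0.4,0,0,0,1],[-0.875,0.1,1,0,0,0,1],[-0.875,0.1,1,0,0,0,1]]'; python3 -m pendant '[[0,0,0.6,0,0,0,1],[0,0,0.94,0,0,0,1],[0.2,0,0.94,0,0,0,1],[0.55,0,0.94,0,0,0,1],[0.55,0,0.94,0,0,0,1]]'
python3 - <<'E'
from h import *
d=snap("side","si4");crop(d,200,200,350,320,5,"si4a")
d=snap("scene","sc4");crop(d,160,180,310,300,5,"sc4a")
E
```

```text
clock: 3.65
tcp_pos: [457.4, 219.8, 208.7]
tcp_rot: [[-0.008, 1.0, -0.003], [-0.005, -0.003, -1.0], [-1.0, -0.008, 0.005]]
contact_force: [-0.7, -0.7, -0.4]
finger_gap: 0.1
clock: 4.28
tcp_pos: [454.8, 145.4, 162.0]
tcp_rot: [[-0.015, 1.0, -0.002], [-0.005, -0.002, -1.0], [-1.0, -0.015, 0.005]]
contact_force: [0.3, -0.5, -0.6]
finger_gap: -0.0
```

View pics/si4a.png

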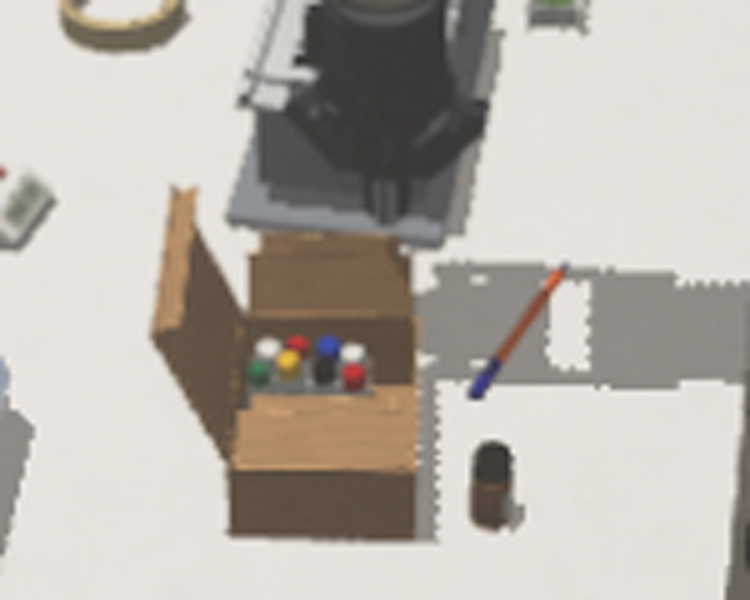

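View pics/sc4a.png

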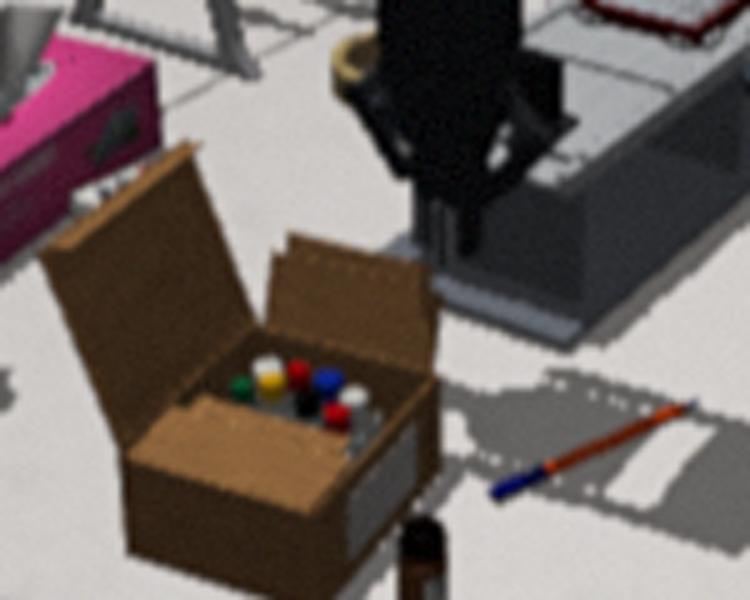

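```bash
python3 -m pendant '[[0,0,-0.2,0,0,0,1],[0,0,-0.45,0,0,0,1],[0,0,-0.75,0,0,0,1],[0.11,0,-0.91,0,0,0,1],[0.25,0,-1,0,0,0,1],[0.33,0,-1,0,0,0,1],[0.33,0,-1,0,0,0,1]]'
python3 - <<'E'
from h import *
d=snap("side","si5");crop(d,200,200,350,320,5,"si5a")
E
```

```text
clock: 5.25
tcp_pos: [455.9, 224.8, 136.8]
tcp_rot: [[-0.012, 1.0, -0.002], [-0.005, -0.002, -1.0], [-1.0, -0.012, 0.005]]
contact_force: [0.0, 0.2, -0.8]
finger_gap: -0.2
```

View pics/si5a.png

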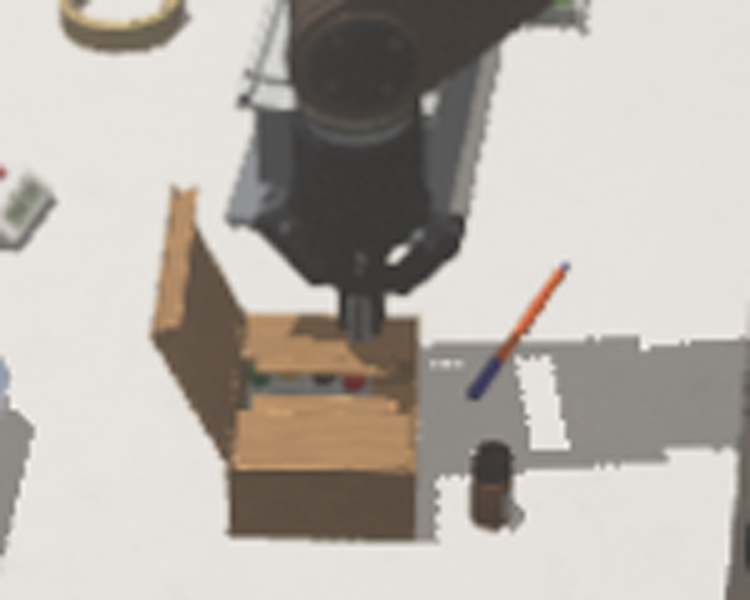

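```bash
python3 -m pendant '[[0.03,0,0,0,0,0,1],[0.03,0,0,0,0,0,1]]'; python3 -m pendant '[[-0.5,0,0,0,0,0,1],[-1,0,0,0,0,0,1],[-1,0,0,0,0,0,1]]'
python3 - <<'E'
from h import *
w=load("w1");sc=load("sc1");si=load("si1")
for u,v in ((580,245),(588,468),(550,262)): print(onz(w,u/1.5,v/1.5,158).round(0))
for z in(0,60):
  for u,v in ((147,240),(186,257),(155,212),(125,262),(197,265),(168,212)): print(z,(u,v),onz(si,u,v,z).round(0))
d=snap("side","si6");crop(d,90,180,330,330,3.2,"si6a")
d=snap("scene","sc6");crop(d,40,150,310,310,2.9,"sc6a")
E
```

```text
clock: 5.55
tcp_pos: [456.3, 224.4, 134.8]
tcp_rot: [[-0.011, 1.0, -0.003], [-0.005, -0.003, -1.0], [-1.0, -0.011, 0.005]]
contact_force: [-0.1, -0.2, -0.3]
finger_gap: 0.1
clock: 5.92
tcp_pos: [459.3, 225.2, 219.0]
tcp_rot: [[-0.003, 1.0, -0.003], [-0.003, -0.003, -1.0], [-1.0, -0.003, 0.003]]
contact_force: [0.3, 0.2, 0.3]
finger_gap: -0.2
[552. 349. 158.]
[569. 237. 158.]
[540. 342. 158.]
0 (147, 240) [924. 112.   0.]
0 (186, 257) [758. 169.   0.]
0 (155, 212) [957. -48.   0.]
0 (125, 262) [954. 233.   0.]
0 (197, 265) [710. 199.   0.]
0 (168, 212) [908. -57.   0.]
60 (147, 240) [886. 176.  60.]
60 (186, 257) [730. 230.  60.]
60 (155, 212) [918.  25.  60.]
60 (125, 262) [914. 290.  60.]
60 (197, 265) [684. 258.  60.]
60 (168, 212) [871.  17.  60.]
```

View pics/si6a.png

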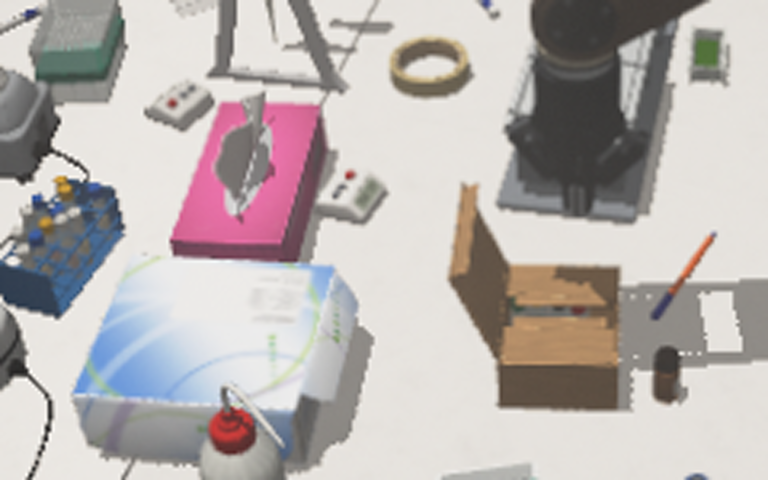

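View pics/sc6a.png

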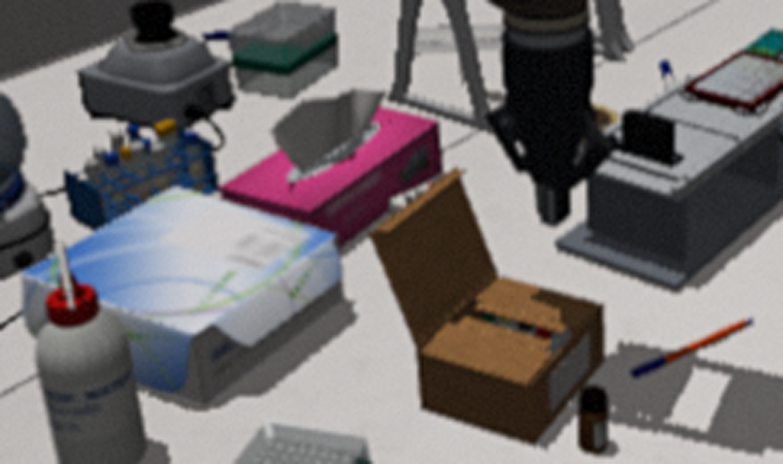

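```bash
python3 -m pendant '[[-0.4,0,0,0.03,0,0,1],[-0.75,0.2,0,0.06,0,0,1],[-0.75,0.6,-0.3,0.09,0,0,1],[-0.75,1,-0.4,0.12,0,0,1],[-0.75,1,-0.4,0.15,0,0,1],[-0.75,1,-0.4,0.18,0,0,1],[-0.75,1,-0.4,0.21,0,0,1],[-0.75,1,-0.4,0.25,0,0,1]]'
python3 - <<'E'
from h import *
R=np.array([[0,0,-1],[0,-1,0],[-1,0,0]])
print(shift([632,292,285],R))
print(bot.read_state()["joints"])
E
```

```text
clock: 7.02
tcp_pos: [537.0, 256.4, 271.2]
tcp_rot: [[-0.015, 0.061, -0.998], [-0.007, -0.998, -0.061], [-1.0, 0.006, 0.015]]
contact_force: [0.2, -0.0, -0.7]
finger_gap: -0.0
[np.float64(-0.193), np.float64(-0.371), np.float64(-1.21), np.float64(0.0098), np.float64(0.0024), np.float64(-0.001)]
[ 0.27569372  0.14720121  1.80194113 -0.00238089  1.20863991  1.78588973]
```

```bash
python3 -m pendant '[[-0.15,-0.1,-0.5,0.01,0,0,1],[-0.15,-0.35,-1,0.01,0,0,1],[-0.15,-0.35,-1,0.01,0,0,1]]'; python3 -m pendant '[[0,0,-0.25,0,0,0,1],[0.4,0,-0.25,0,0,0,1],[0.9,0,-0.25,0,0,0,1],[0.9,0,-0.25,0,0,0,1]]'
python3 - <<'E'
from h import *
print(bot.read_state()["joints"])
d=snap("side","si7");crop(d,140,180,330,320,4,"si7a")
d=snap("scene","sc7");crop(d,120,150,310,300,4,"sc7a")
E
```

```text
clock: 7.4
tcp_pos: [616.2, 289.6, 278.1]
tcp_rot: [[-0.02, -0.001, -1.0], [-0.008, -1.0, 0.001], [-1.0, 0.008, 0.02]]
contact_force: [-0.7, -0.6, -0.6]
finger_gap: 0.2
clock: 7.9
tcp_pos: [631.3, 287.8, 199.4]
tcp_rot: [[-0.032, -0.001, -1.0], [-0.011, -1.0, 0.002], [-0.999, 0.011, 0.031]]
contact_force: [0.5, 0.2, -0.5]
finger_gap: 0.2
[ 0.28238489  0.43173396  1.58733825 -0.00237633  1.1559642   1.85561127]
```

View pics/si7a.png

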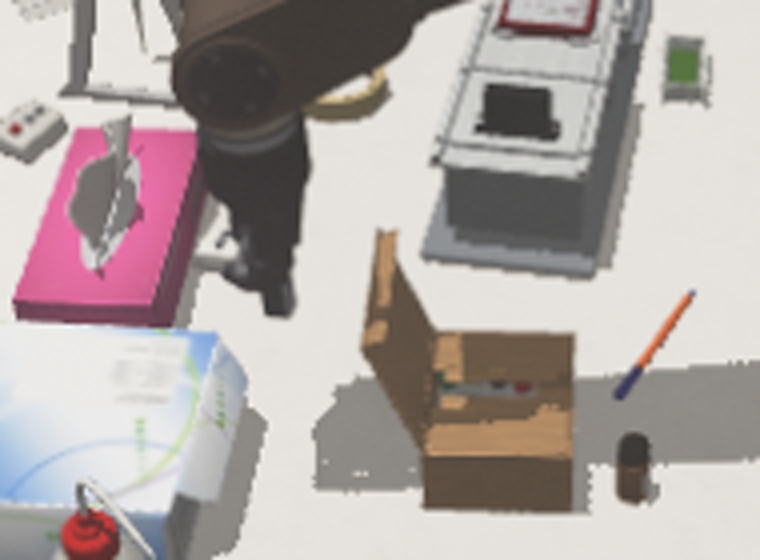

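View pics/sc7a.png

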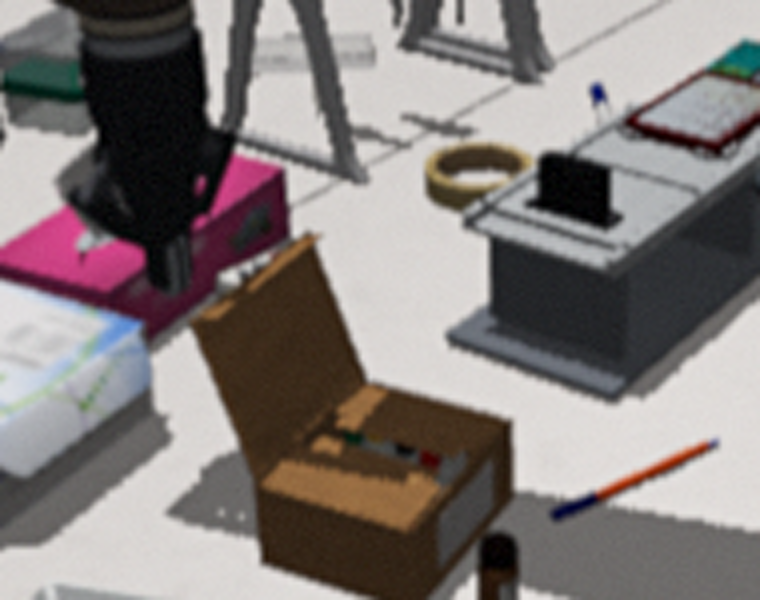

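```bash
python3 -m pendant '[[0,0,0.5,0,0,0,1],[0,0.1,0.8,0,0,0,1],[0,0.13,1,0,0,0,1]]'; python3 -m pendant '[[0,0,0.25,0,0,0,1],[0,0.05,0.5,0,0,0,1],[0.05,0.1,0.75,0,0,0,1],[0.2,0.12,1,0,0,0,1]]'
python3 - <<'E'
from h import *
d=snap("side","si8");crop(d,140,180,330,320,4,"si8a")
E
```

```text
clock: 8.38
tcp_pos: [554.4, 278.7, 210.5]
tcp_rot: [[-0.016, -0.001, -1.0], [-0.007, -1.0, 0.001], [-1.0, 0.007, 0.016]]
contact_force: [-0.1, -0.3, 1.3]
finger_gap: -0.1
clock: 8.88
tcp_pos: [475.5, 269.5, 199.7]
tcp_rot: [[-0.008, -0.001, -1.0], [-0.005, -1.0, 0.001], [-1.0, 0.005, 0.008]]
contact_force: [1.0, 1.2, 0.0]
finger_gap: 0.1
```

View pics/si8a.png

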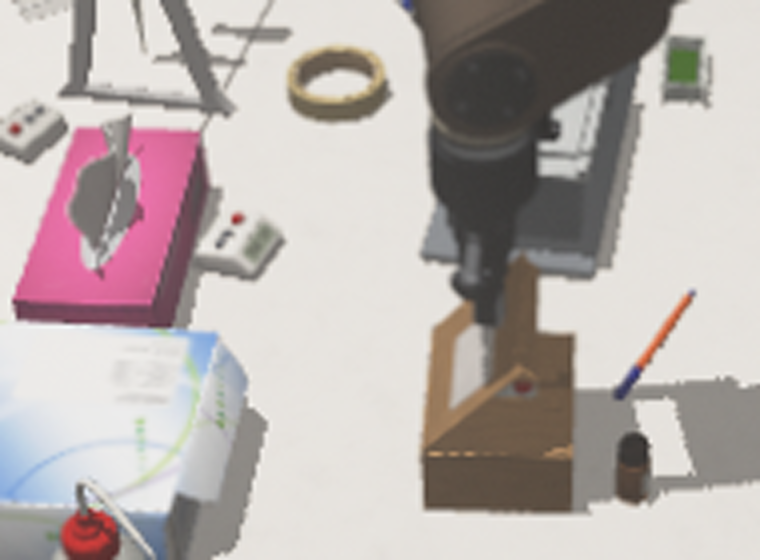

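```bash
python3 -m pendant '[[0.17,0,0.1,0,0,0,1],[0.34,0,0.18,0,0,0,1],[0.52,0,0.24,0,0,0,1],[0.69,0,0.3,0,0,0,1],[0.76,0,0.3,0,0,0,1],[0.76,0,0.3,0,0,0,1]]'
python3 - <<'E'
from h import *
d=snap("side","si9");crop(d,140,180,330,320,4,"si9a")
E
```

```text
clock: 9.68
tcp_pos: [446.7, 268.7, 136.6]
tcp_rot: [[-0.019, -0.0, -1.0], [-0.007, -1.0, 0.0], [-1.0, 0.007, 0.019]]
contact_force: [-4.3, -1.0, 6.2]
finger_gap: -0.3
```

View pics/si9a.png

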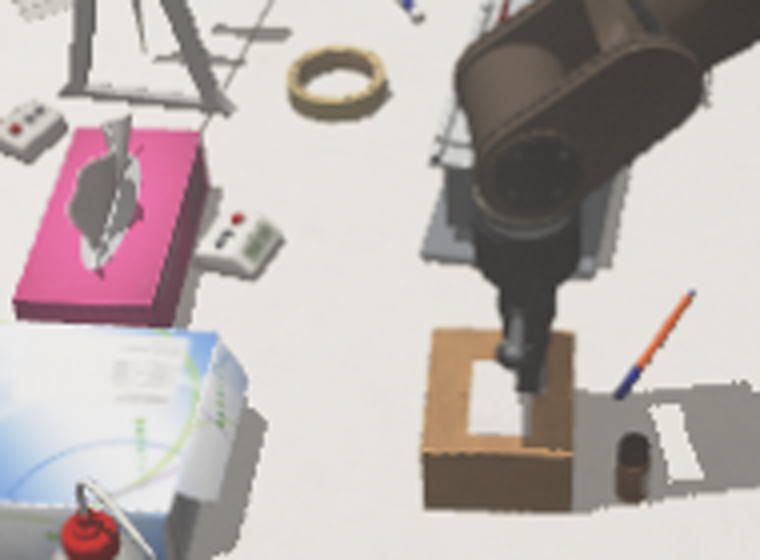

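```bash
python3 -m pendant '[[-0.5,0,0,0,0,0,1],[-1,0,0,0,0,0,1],[-1,0,0,0,0,0,0.5]]'; python3 -m pendant '[[-0.5,0.2,-0.2,0,0,0,0],[-0.9,0.6,-0.4,0,0,0,0],[-0.9,1,-0.6,0,0,0,0],[-0.9,1,-0.6,0,0,0,0]]'
python3 - <<'E'
from h import *
print(bot.read_state()["tcp_pos"],bot.read_state()["joints"])
d=snap("side","si10");crop(d,200,220,330,320,6,"si10a")
d=snap("scene","sc10");crop(d,160,200,290,310,5.5,"sc10a")
d=snap("wrist","w10")
E
```

```text
clock: 10.1
tcp_pos: [450.3, 270.1, 220.3]
tcp_rot: [[-0.011, -0.0, -1.0], [-0.005, -1.0, 0.0], [-1.0, 0.005, 0.011]]
contact_force: [0.4, -0.5, 0.6]
finger_gap: 16.9
clock: 10.6
tcp_pos: [499.6, 188.8, 290.9]
tcp_rot: [[-0.013, -0.004, -1.0], [-0.005, -1.0, 0.004], [-1.0, 0.005, 0.013]]
contact_force: [0.3, 0.6, -0.2]
finger_gap: 85.6
[499.62043092 188.79298518 290.93090889] [ 0.17215948 -0.00851644  1.9293308  -0.0029262   1.23421397  1.7476145 ]
```

View pics/si10a.png

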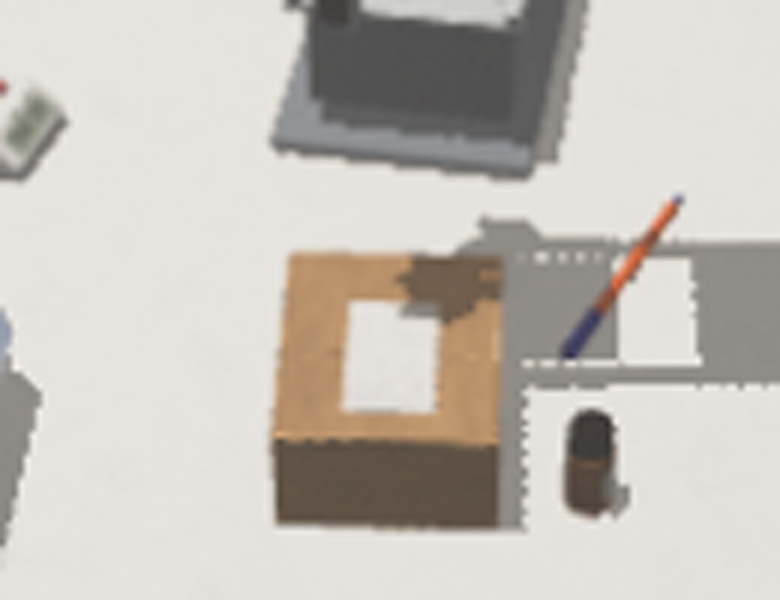

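View pics/sc10a.png

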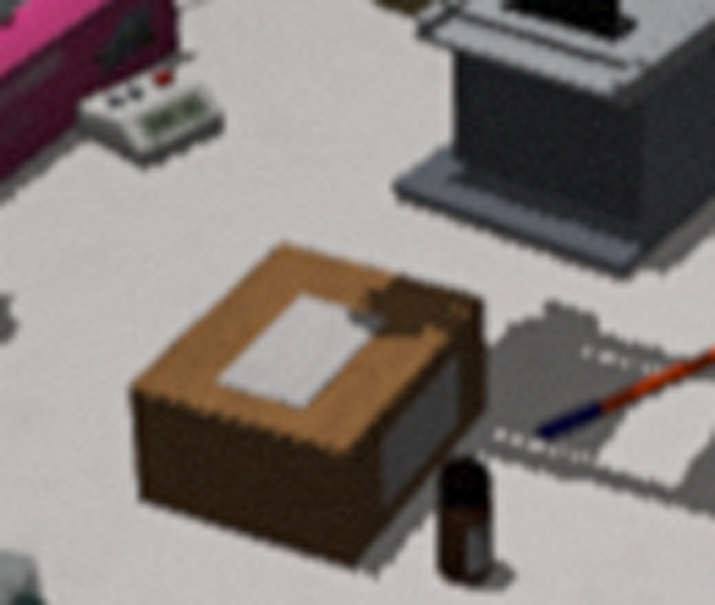

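View pics/w10.png

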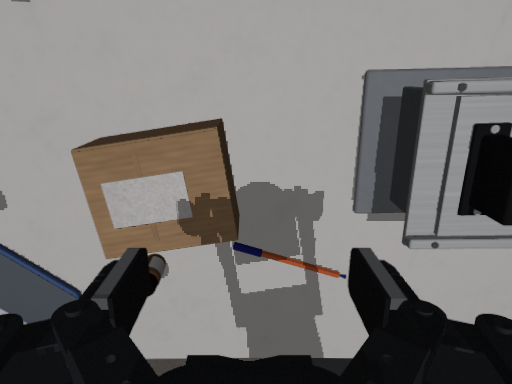

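```bash
python3 -m pendant '[[0,0.6,0.15,0,0,0,0],[0,1,0.3,0,0,0,0]]'; python3 -m pendant '[[0,0.6,0,0,0,0,0],[0,1,0,0,0,0,0],[0,1,0,0,0,0,0]]';  python3 - <<'E'
from h import *
d=snap("wrist","w11");crop(d,0,0,512,384,1.5,"w11a")
E
python3 -m pendant '[[0,0.6,0,0,0,0,0],[0,1,0,0,0,0,0]]';python3 -m pendant '[[0,0.3,0,0,0,0,0],[0,0.5,0,0,0,0,0],[0,0.5,0,0,0,0,0]]';  python3 - <<'E'
from h import *
d=snap("wrist","w12");crop(d,0,0,512,384,1.5,"w12a")
E
```

```text
clock: 11.0
tcp_pos: [473.2, 110.8, 289.9]
tcp_rot: [[-0.016, 0.002, -1.0], [-0.005, -1.0, -0.002], [-1.0, 0.005, 0.016]]
contact_force: [0.8, -0.2, -0.4]
finger_gap: 85.1
clock: 11.38
tcp_pos: [473.0, 30.3, 289.6]
tcp_rot: [[-0.018, -0.0, -1.0], [-0.004, -1.0, 0.0], [-1.0, 0.004, 0.018]]
contact_force: [0.3, 0.8, 0.9]
finger_gap: 85.3
clock: 11.68
tcp_pos: [473.1, -48.1, 289.5]
tcp_rot: [[-0.018, 0.004, -1.0], [-0.003, -1.0, -0.003], [-1.0, 0.003, 0.018]]
contact_force: [0.8, 0.3, 0.5]
finger_gap: 85.5
clock: 12.05
tcp_pos: [473.4, -87.7, 289.4]
tcp_rot: [[-0.019, 0.003, -1.0], [-0.003, -1.0, -0.003], [-1.0, 0.003, 0.019]]
contact_force: [-0.3, 0.5, -0.0]
finger_gap: 85.3
```

View pics/w11a.png

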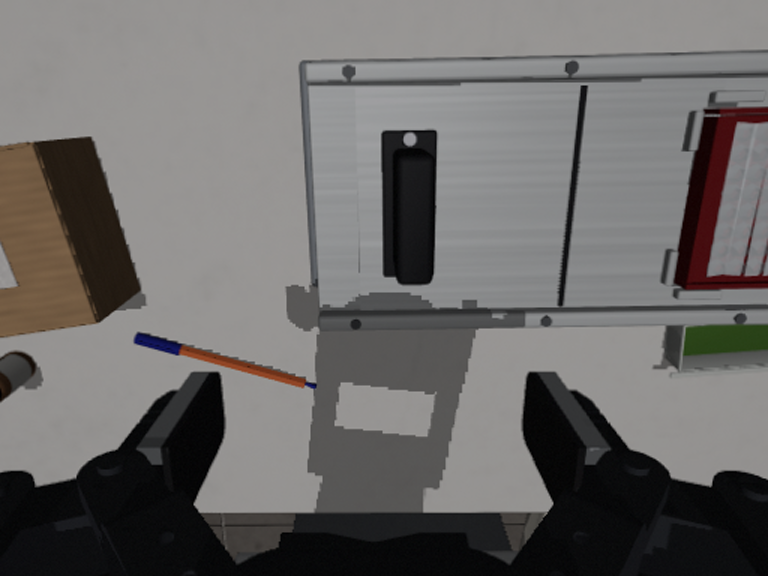

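View pics/w12a.png

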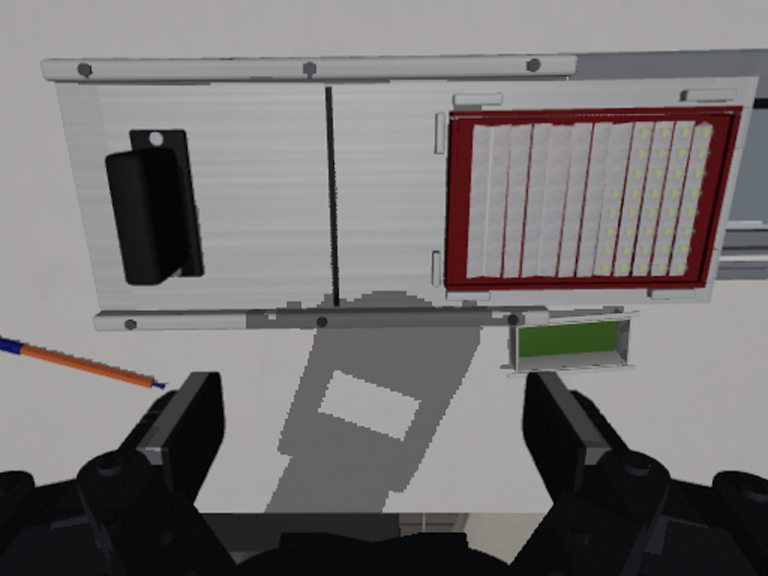

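Run:
```python
from h import *
a=load("w11");b=load("w12")
P=lambda n,p,q:print(n,*[np.round(x,1) for x in tri((a,p[0]/1.5,p[1]/1.5),(b,q[0]/1.5,q[1]/1.5))])
P("line far",(584,87),(328,88));P("line near",(561,305),(337,305))
P("grip near -y",(433,281),(160,283)) ; P("grip near +y",(397,281),(126,284))
P("grip far +y",(397,152),(107,157))
P("screw1",(349,72),(84,69));P("screw2",(572,68),(309,69));P("screwn",(356,324),(131,324));P("screwn2",(546,321),(322,322))
P("plate corner",(704,110),(452,112));P("plate c near",(678,288),(446,290))
for u,v,z in ((42,60,109),(575,57,109),(575,79,109),(548,309,109),(548,320,109),(95,315,109)): print((u,v),onz(b,u/1.5,v/1.5,z).round(1))
for u,v,z in ((302,62,109),(320,312,109)): print('a',(u,v),onz(a,u/1.5,v/1.5,z).round(1))
for u,v,z in ((328,88,106),(337,305,106)): print('line b',onz(b,u/1.5,v/1.5,z).round(1))
for u,v,z in ((584,87,106),(561,305,106)): print('line a',onz(a,u/1.5,v/1.5,z).round(1))
d=dict(b);d["img"]=cv2.imread("pics/w12.png");crop(d,320,20,510,220,4,"w12b")
```

```text
line far [560.3 -67.4 105.8] 0.0
line near [453.3 -69.5 105.8] 0.2
grip near -y [480.1   3.5 147.4] 0.4
grip near +y [479.2  19.  145.5] 0.6
grip far +y [533.3  19.7 143.2] 1.1
screw1 [566.9  40.1 109.9] 0.2
screw2 [568.1 -59.5 109.8] 0.0
screwn [443.7  38.3 108.5] 0.1
screwn2 [445.1 -61.7 108.5] 0.1
plate corner [ 550.  -125.2  103.7] 0.1
plate c near [ 464.  -125.7  110.5] 0.2
(42, 60) [570.6  58.2 109. ]
(575, 57) [ 573.2 -177.7  109. ]
(575, 79) [ 564.1 -178.9  109. ]
(548, 309) [ 452.9 -179.5  109. ]
(548, 320) [ 446.7 -180.2  109. ]
(95, 315) [449.   55.8 109. ]
a (302, 62) [570.8  61.1 109. ]
a (320, 312) [450.6  57.  109. ]
line b [560.3 -67.4 106. ]
line b [453.6 -69.5 106. ]
line a [560.3 -67.3 106. ]
line a [453.2 -69.5 106. ]
```

View pics/w12b.png

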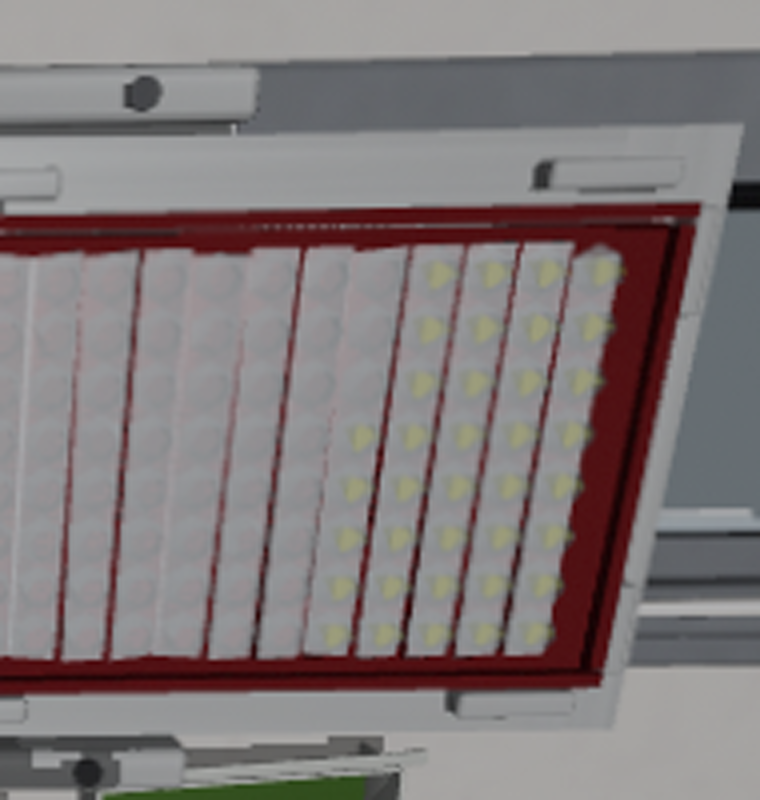

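```bash
cat > g.py <<'E'
from h import *
import sys
y=0.018;c,s=np.cos(y),np.sin(y)
R=np.array([[0,s,-c],[0,-c,-s],[-1,0,0]])
print(shift([float(v) for v in sys.argv[1:4]],R))
E
python3 g.py 507 11.5 240
```

```text
[np.float64(0.606), np.float64(-1.235), np.float64(-0.437), np.float64(-0.0022), np.float64(0.003), np.float64(-0.0004)]
```

```bash
python3 -m pendant '[[0,-0.5,-0.2,-0.002,0.003,0,0],[0,-1,-0.43,-0.002,0.003,0,0],[0,-1,-0.43,-0.002,0.003,0,0]]'; python3 g.py 507 11.5 240
```

```text
clock: 12.48
tcp_pos: [507.8, -4.0, 288.5]
tcp_rot: [[0.0, 0.022, -1.0], [-0.001, -1.0, -0.022], [-1.0, 0.001, -0.0]]
contact_force: [0.0, -0.2, 0.5]
finger_gap: 85.0
[np.float64(0.606), np.float64(-0.195), np.float64(0.005), np.float64(0.0006), np.float64(-0.0), np.float64(-0.0002)]
```

```bash
python3 -m pendant '[[0.3,-0.2,0,0,0,0,0],[0.55,-0.2,0,0,0,0,0],[0.55,-0.2,0,0,0,0,0]]'; python3 g.py 507 11.5 188
python3 - <<'E'
from h import *
d=snap("wrist","w13");crop(d,0,0,512,384,1.5,"w13a")
E
```

```text
clock: 12.85
tcp_pos: [506.1, 12.4, 242.6]
tcp_rot: [[-0.004, 0.022, -1.0], [-0.001, -1.0, -0.022], [-1.0, 0.001, 0.004]]
contact_force: [1.3, 0.7, -0.1]
finger_gap: 85.5
[np.float64(0.682), np.float64(0.011), np.float64(-0.014), np.float64(0.0007), np.float64(0.0007), np.float64(-0.0001)]
```

View pics/w13a.png

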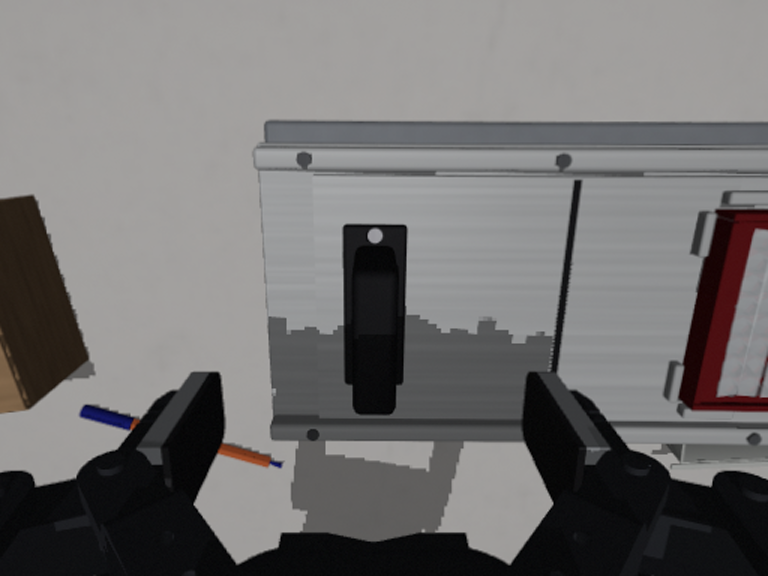

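```bash
python3 -m pendant '[[0.35,0,0,0,0,0,0],[0.68,0.01,-0.01,0,0.001,0,0],[0.68,0.01,-0.01,0,0.001,0,0]]'; python3 g.py 507 11.5 188
```

```text
clock: 13.28
tcp_pos: [506.8, 11.1, 188.7]
tcp_rot: [[0.002, 0.021, -1.0], [-0.001, -1.0, -0.021], [-1.0, 0.001, -0.002]]
contact_force: [-0.6, 0.0, 0.2]
finger_gap: 85.4
[np.float64(0.009), np.float64(-0.005), np.float64(-0.002), np.float64(0.0005), np.float64(-0.0002), np.float64(-0.0001)]
```

```bash
python3 -m pendant '[[0,0,0,0,0,0,0.4],[0,0,0,0,0,0,0.7],[0,0,0,0,0,0,1],[0,0,0,0,0,0,1],[0,0,0,0,0,0,1],[0,0,0,0,0,0,1]]' 40
python3 - <<'E'
from h import *
d=snap("wrist","w14");crop(d,0,0,512,384,1.5,"w14a")
E
```

```text
clock: 14.02
tcp_pos: [507.2, 11.3, 189.5]
tcp_rot: [[0.002, 0.021, -1.0], [0.0, -1.0, -0.021], [-1.0, -0.0, -0.002]]
contact_force: [-1.3, 2.4, 4.3]
finger_gap: 15.7
```

View pics/w14a.png

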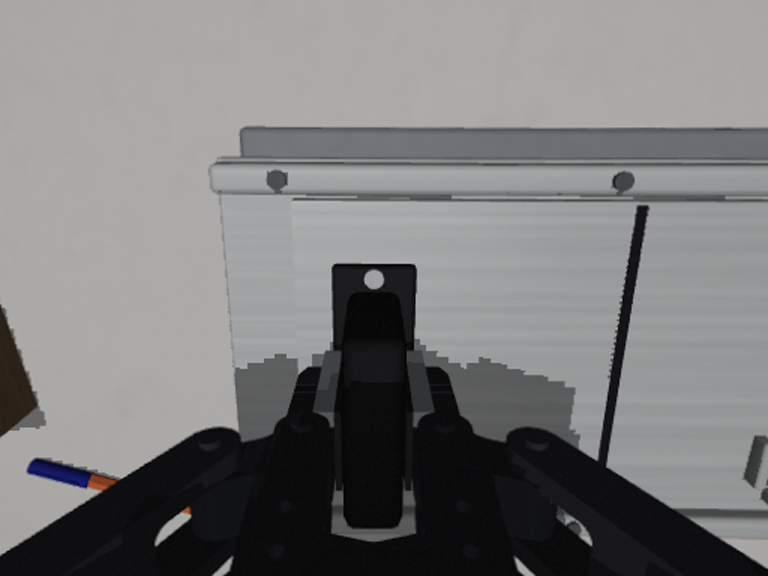

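```bash
python3 -m pendant '[[0,0.06,0,0,0,0,1],[0,0.17,0,0,0,0,1],[0,0.3,0.002,0,0,0,1],[0,0.43,0.004,0,0,0,1],[0,0.56,0.005,0,0,0,1],[0,0.69,0.006,0,0,0,1],[0,0.79,0.007,0,0,0,1],[0,0.85,0.008,0,0,0,1]]'
python3 - <<'E'
from h import *
s=bot.read_state();print(s["contact_force"],s["wrist_torque"],s["finger_gap"])
d=snap("wrist","w15");crop(d,0,0,512,384,1.5,"w15a")
d=snap("side","si15");crop(d,220,150,340,250,6,"si15a")
E
```

```text
clock: 15.08
tcp_pos: [508.0, -56.5, 189.5]
tcp_rot: [[0.003, 0.021, -1.0], [0.002, -1.0, -0.021], [-1.0, -0.002, -0.003]]
contact_force: [0.2, 5.0, 3.7]
finger_gap: 15.4
[0.16596833 4.97098994 3.71586253] [ 0.68352497 -0.07562379 -0.03082424] 15.37432253456844
```

View pics/w15a.png

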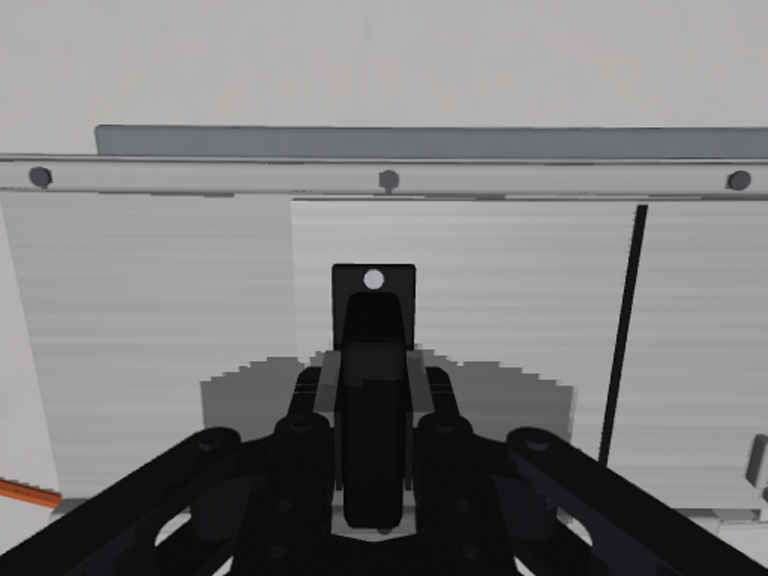

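View pics/si15a.png

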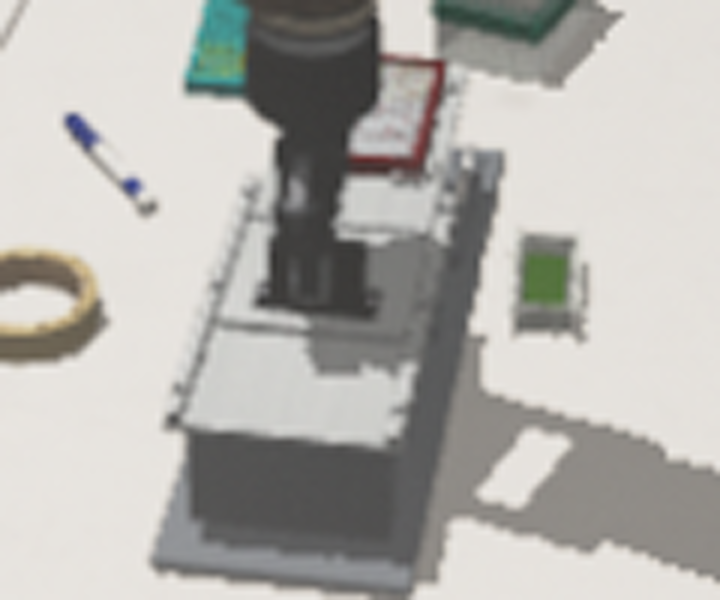

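```bash
python3 -m pendant '[[0,0.05,0,0,0,0,1],[0,0.13,0.001,0,0,0,1],[0,0.22,0.002,0,0,0,1],[0,0.32,0.003,0,0,0,1],[0,0.41,0.003,0,0,0,1],[0,0.45,0.004,0,0,0,1],[0,0.45,0.004,0,0,0,1]]'
python3 - <<'E'
from h import *
s=bot.read_state();print(s["contact_force"],s["wrist_torque"],s["finger_gap"])
d=snap("wrist","w16");crop(d,0,0,512,384,1.5,"w16a")
E
```

```text
clock: 16.05
tcp_pos: [508.5, -92.6, 189.7]
tcp_rot: [[0.003, 0.02, -1.0], [0.001, -1.0, -0.02], [-1.0, -0.001, -0.003]]
contact_force: [0.3, 3.8, 3.1]
finger_gap: 15.3
[0.27398803 3.76939816 3.10181891] [ 0.79946269 -0.06453751 -0.0115438 ] 15.306948565894142
```

View pics/w16a.png

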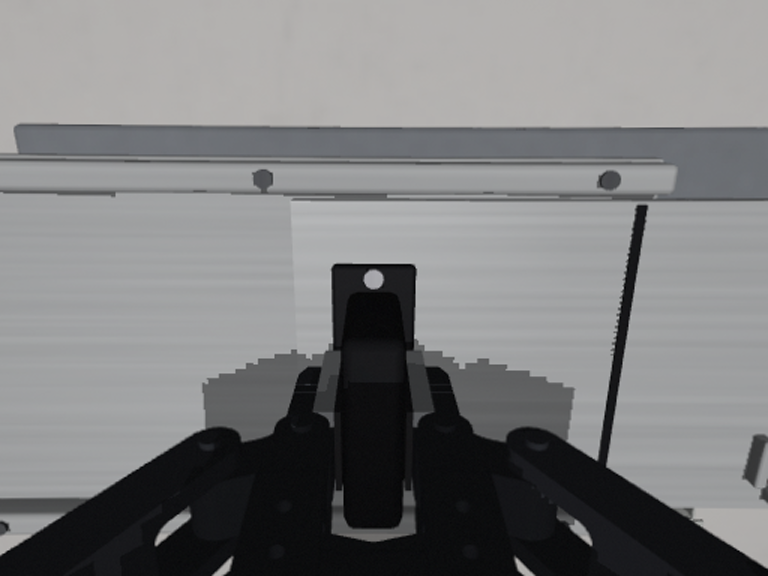

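Run:
```python
from h import *
d=load("w16");d["img"]=cv2.imread("pics/w16.png");crop(d,360,70,512,170,5,"w16b")
for n,u,v,z in (("rail far",676,166,109),("rail near",671,192,109),("line",642,206,106),("line low",605,462,106)): print(n,onz(d,u/1.5,v/1.5,z).round(1))
print(proj(d,[507,-180.6,109])*1.5)
for z in (109,100):print(z,proj(d,[574,-179.4,z])*1.5,proj(d,[440,-181.5,z])*1.5)
print("screws",onz(d,610/1.5,180/1.5,109).round(1),onz(d,263/1.5,179/1.5,109).round(1))
```

```text
rail far [ 574.2 -177.8  109. ]
rail near [ 566.9 -177.9  109. ]
line [ 562.2 -171.9  106. ]
line low [ 472.7 -174.5  106. ]
[643.80785505 377.98774252]
109 [681.38382609 166.924099  ] [614.75153821 545.23831636]
100 [664.20947708 164.4180877 ] [603.88135464 526.23362287]
screws [ 570.  -159.9  109. ] [568.3 -59.7 109. ]
```

View pics/w16b.png

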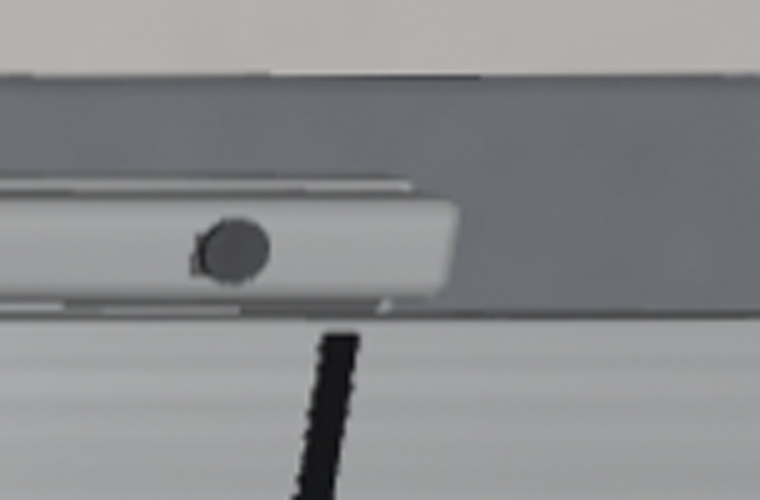

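Run:
```python
from h import *
d=load("w16")
q=lambda n,a,b,z:print(n,onz(d,360+a/5,70+b/5,z).round(1))
q("deck outer",410,183,100);q("deck inner",391,300,100);q("line",340,337,106);q("line",316,490,106);q("rail",458,210,109);q("rail",442,295,109)
```

```text
deck outer [ 575.3 -178.8  100. ]
deck inner [ 564.8 -179.1  100. ]
line [ 562.2 -171.9  106. ]
line [ 548.1 -172.2  106. ]
rail [ 573.7 -178.3  109. ]
rail [ 566.5 -178.4  109. ]
```

```bash
python3 -m pendant '[[0,0.04,0,0,0,0,1],[0,0.08,0,0,0,0,1],[0,0.095,0,0,0,0,1],[0,0.095,0,0,0,0,1],[0,0.095,0,0,0,0,1]]'
python3 - <<'E'
from h import *
s=bot.read_state();print(s["contact_force"],s["wrist_torque"],s["finger_gap"],abs(s["qvel"]).max())
d=snap("wrist","w17");crop(d,360,70,512,170,5,"w17b")
e=snap("side","si17");crop(e,220,150,340,250,6,"si17a")
e=snap("scene","sc17");crop(e,160,130,380,300,3.5,"sc17a")
E
```

```text
clock: 16.73
tcp_pos: [508.7, -99.6, 189.7]
tcp_rot: [[0.003, 0.02, -1.0], [0.002, -1.0, -0.02], [-1.0, -0.002, -0.003]]
contact_force: [-0.0, 5.5, 4.2]
finger_gap: 15.5
[-0.02519663  5.46291066  4.16867768] [ 0.9283157   0.01005443 -0.05644971] 15.481495918354305 0.002196106995799067
```

View pics/w17b.png

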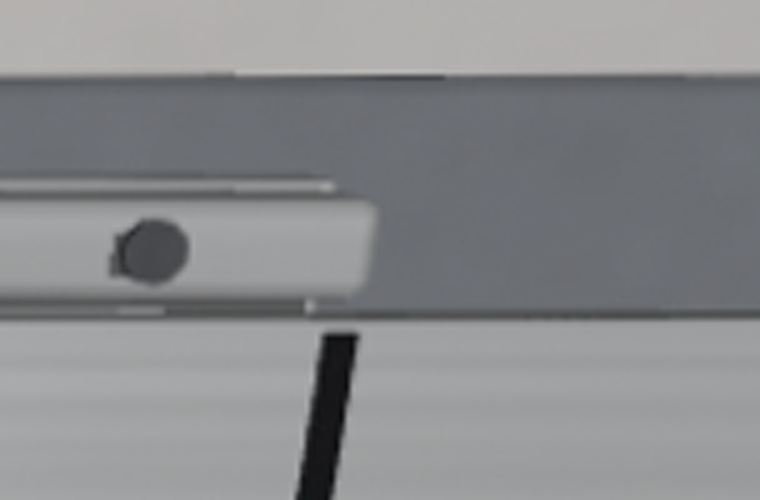

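View pics/si17a.png

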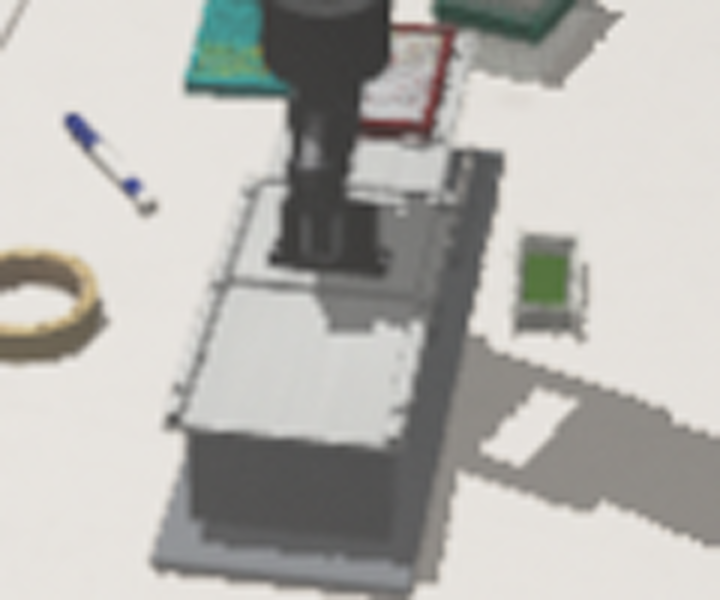

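View pics/sc17a.png

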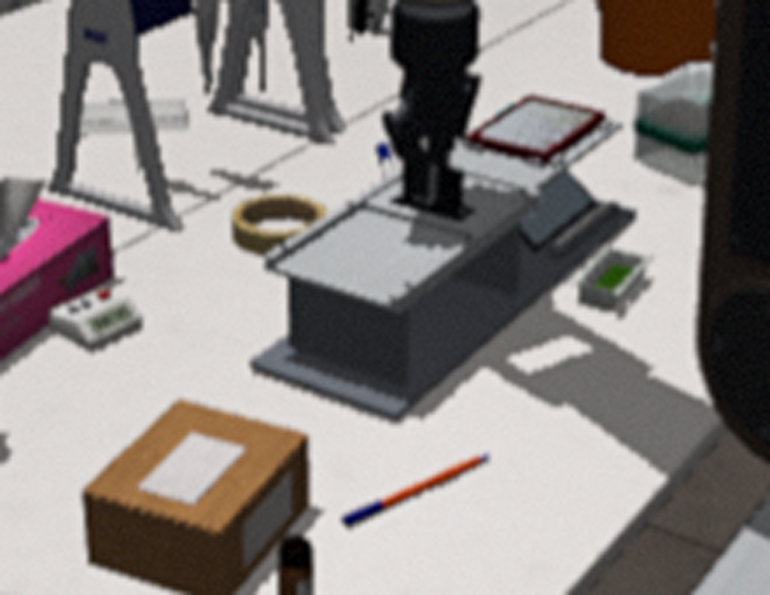

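Run:
```python
from h import *
d=load("w17")
q=lambda n,a,b,z:print(n,onz(d,360+a/5,70+b/5,z).round(1))
q("deck outer",334,184,100);q("deck inner",312,303,100);q("line",340,337,106);q("line",316,490,106);q("rail",376,210,109);q("rail",361,293,109);q("screw",155,251,109)
```

```text
deck outer [ 575.3 -178.9  100. ]
deck inner [ 564.5 -178.8  100. ]
line [ 562.3 -178.8  106. ]
line [ 548.3 -179.1  106. ]
rail [ 573.7 -178.3  109. ]
rail [ 566.6 -178.4  109. ]
screw [ 569.9 -160.1  109. ]
```

```bash
python3 -m pendant '[[0,0.006,0,0,0,0,1],[0,0.006,0,0,0,0,1],[0,0.006,0,0,0,0,1],[0,0.006,0,0,0,0,1]]'
python3 - <<'E'
from h import *
s=bot.read_state();print(s["contact_force"],s["finger_gap"],abs(s["qvel"]).max())
print(bot.finish_job())
E
```

```text
clock: 17.38
tcp_pos: [508.7, -99.7, 189.8]
tcp_rot: [[0.003, 0.02, -1.0], [0.003, -1.0, -0.02], [-1.0, -0.003, -0.003]]
contact_force: [-0.7, 5.1, 3.8]
finger_gap: 15.6
[-0.7157784   5.10418653  3.76807091] 15.619696501782123 0.002111652884656746
the job is handed in; nothing more can be done
None
```

I closed the carton and brought the carrier's engraved line to the deck's outer edge. I handed the job in at 17.4 s (limit 59 s), still holding the grip. The hand-in gives no verdict, so the checks below are my own.

**Carton:** I folded both side flaps in, then the lid down over them. In both fixed cameras the lid looked level and shut, and while pressed it stopped at the closed position with about 6 N against it.

**Carrier:** I took the black grip with the force set to 40 N and slid the board about 111 mm outward.
- **Line position:** in the last wrist picture the line was within about 0.3 mm of the deck's edge. Working from the rail screws instead puts the edge about 1 mm farther out. Both are well inside the 5 mm allowed.
- **Hold:** the fingers stood 15.6 mm apart on the 16 mm grip, and the arm was still.
- **Flatness:** I judged this from the tool's tilt, which changed by about 0.003 rad from grasp to hand-in. I did not measure the board itself.

**Everything else:** by eye, the red-framed strip plate was still in its seat and the bystanders in view had not moved. I did not measure either one. I left the turquoise look-alike alone.

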